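# Wipe the stud plate and mount the hub flange that fits it

### The arm

A 7-joint arm with a two-finger parallel gripper is mounted at the origin on a cart in front of the work surface, level with it; the furniture and walls round the work are solid. World frame = base frame: x ahead of the robot, y to its left, z up, the work surface at z = 0. Lengths are in m, angles in rad, forces in N, time in s.
With the tool pointing down it reaches from about 0.35 to 0.9 m from the base axis. Payload 8.1 kg.
Tool frame: the origin (TCP) lies midway between the tips of the shut fingers; the grasp point (between the pads) lies arm.grasp_offset behind it (arm.grasp_offset is the distance from the TCP to the grasp point, in m); z points along the fingers, y is the line along which they close (so a half turn about z gives the same grasp; the last joint's range is limited). The gripper opens to 92 mm and grips with 3 to 60 N. Pads are 19 mm wide; open, the fingers measure 130 mm over their backs; the gripper's body (75 mm by 190 mm) begins 47 mm behind the grasp point.
Start: joints at [1.141, 0.434, 0.025, 1.573, -0.012, 1.134, -0.075], TCP at [0.201, -0.592, 0.227] pointing down, gripper open.
Joint ranges: [-2.62, 2.62], [-0.44, 2.09], [-1.27, 1.32], [0.08, 2.57], [-1.32, 4.46], [0.12, 2], [-2.74, 2.74]. Speed limits (rad/s): [2.22, 2.22, 3.01, 3.01, 3.14, 3.14, 3.14].

### API

Orientations are given as a rotation vector (axis times angle).
In Python, from cell import observe, imaging, arm gives the robot as it stands.
- The arm moves only by the tool apply_moves, never from a script. Its argument "commands" is a list of rows, each a list of 5 numbers: the opening in per cent of the stroke, from 0 (shut) to 100 (fully open), then the shift along the world's x, y, z in units of 0.06 m (1.0 is 0.06 m), then the turn about the world's z in units of 0.5 rad (1.0 is 0.5 rad). A call has 1 to 12 rows; each row shifts and turns the commanded pose from where the row before left it; what a row does not reach is not made up. A row lasts 1/8 s, in which the tool goes at most 62.5 mm and 10.7 degrees, less where a joint would pass 70% of its speed; a pose out of reach is approached as far as the arm can. A call with a number of a shift or a turn outside -1 to 1 is refused whole. A call with a gripper value outside its range is refused whole. The fingers move at their own pace and stop on an object; "newtons" is the grip in N (left out, the last holds). Time passes only in rows, so rows that do not move let the fingers close. It gives the time, the measured TCP pose, the force, the opening and the grip force at its end, in the units of the state.
- observe(): the state, without advancing time (a new reading comes with each control period).
- imaging.get_image(name): name is "scene" or "top"; returns (picture, depth): 420x560x3 uint8, red, green, blue; 420x560 float32, m along the optical axis (not along the pixel's ray), 0 where there is no reading.
- imaging.camera_params(name): a dict with "camera_matrix" (3x3 intrinsics, pixels), "origin" and "rotation" of the camera in the world. Camera axes: x right, y up, looking along -z (the intrinsics and any distortion apply to the point x, -y, -z); pixel columns grow to the right and rows downward; lengths in m; the calibration is good to about 2 mm. A picture is of the moment at which its call begins. camera_params takes no time and is no camera call.
- arm.sign_off(): hands the job in; it is judged then, once.
The state is a dict: "clock": time; "joints": joint angles; "dq": joint speeds; "joint_efforts": joint torques, N m; "position": TCP position; "ee_rot": TCP orientation; "force": force on the tool from outside, world axes, zero at the start; "ft_torque": the same for the moment, N m; "width": opening from 0.0 (shut) to 1.0 (fully open); "gripper_force": force on a finger pad.
Only numpy, scipy, OpenCV 4.12 (cv2) and the standard library are available. Lean on these libraries where they do the work, as an engineer would, in place of code of your own. Each camera call takes 0.05 s, during which the arm holds its last target. There are 200 camera calls.

### The job

Wipe the three loose chips off the leaning stud plate with the scraper block and put the block back down on the wooden deck. Then mount on the plate the one hub flange whose four holes match its studs, pushed right home so that it sits flat on the face, and let go of it. Leave the other two flanges, the glue bottle, the side cutters and the mug where they are.

Things in the scene. Friction and masses are not known exactly. Their poses are not given: they have to be found in the camera images.
- deck_top (a point): Centre of the top of the raised deck on which all the work stands: a plywood board 330 mm (x) by 750 mm (y), level, its top 110 mm above the bench, on four legs over the packing waste. Axes as the world's.
- stud_face (a point): Centre of the face of the leaning stud plate (round, aluminium, 88 mm diameter), 100 mm above the deck. z: outward normal, 24 deg from vertical, leaning to the robot's side; x: up the slope; y: level across it. Four steel studs stand along z at x +-16, y +-26 mm: 7 mm diameter, 15 mm long, the last 4 mm tapering to 3 mm. The lane between their columns, along x, is 45 mm wide.
- head_base (a point): The grey cast work head, fixed to the deck, that carries the stud plate: point on the deck straight below stud_face, same axes as stud_face. Seen from above, its base (10 mm) with the chip tray (rim 16 mm high) reaches 105 mm to the front and 52 mm to the rear, 55 mm to each side. A clamp lever stands out on its left side, 65 mm from the middle.
- flange_a_mid (a point): Hub flange a, loose, flat on the deck, hub up: steel disc, 84 mm diameter, 7 mm thick; hexagonal hub 30 mm across flats, its top 47 mm above the disc's underside. Point: on the axis, 23.5 mm above the underside; z along the hub, away from the disc. Hub flats face 0, 60, 120 .. deg from x. Four 10 mm through holes at x +-16, y +-26 mm. About 0.22 kg.
- flange_b_mid (a point): Hub flange b: the same as flange a but with its four holes at x = +-21.5 mm, y = +-21.5 mm.
- flange_c_mid (a point): Hub flange c: the same as flange a but with its four holes at x = +-11 mm, y = +-28.5 mm.
- scraper_mid (a point): Scraper block, loose, standing upright on the deck: white nylon foot 22 mm (x) by 36 mm (y), with a black grip above it 16 mm (x) by 30 mm (y), from 20 mm up to the top at 56 mm. This point is the block's centre, 28 mm above the sole of the foot; z points up from the foot. About 70 g.
- chip_1: Black plastic chip about 12 x 7 x 6 mm lying loose on the stud plate between the stud columns; the point is at the middle of its underside.
- chip_2: A second chip, as chip_1.
- chip_3: A third chip, as chip_1.
- glue_bottle: White and yellow glue bottle, upright, 35 mm diameter, 98 mm high; origin at the centre of its underside. Not to be disturbed.
- side_cutters: Blue-handled side cutters lying flat, 120 mm (x) by 49 mm (y), 12 mm high; origin at the centre of the underside. Not to be disturbed.
- mug: Lidded mug with a green handle, upright, 84 x 122 mm, 135 mm high; origin at the centre of its underside. Not to be disturbed.

How it is judged:
On the way, in this order (a step that is already met when the one before it is completed fails the run):
1. all three chips are off the stud plate while the scraper block is in the gripper ((distance between chip_1 and stud_face above 0.055 m or z of chip_1 in the frame of stud_face below -0.008 m) and (distance between chip_2 and stud_face above 0.055 m or z of chip_2 in the frame of stud_face below -0.008 m) and (distance between chip_3 and stud_face above 0.055 m or z of chip_3 in the frame of stud_face below -0.008 m) and contact force between the fingers and scraper_block above 0.5 N), for 0.1 s.
2. the scraper block is back down on the deck, let go of (height (world z) of scraper_mid below 0.145 m and contact force between the fingers and scraper_block below 0.1 N and linear speed of scraper_block below 0.02 m/s), for 0.1 s.
At the end, for the whole second after the job is handed in: Flange a sits on the four studs, hub outwards, its underside within 2 mm of the face and parallel to it within 0.04 rad, at rest; all three chips are off the plate (more than 55 mm from its centre, or below its face); the scraper block rests on the deck, released (z of flange_a_mid in the frame of stud_face between 0.0205 and 0.0255 m and distance between flange_a_mid and stud_face below 0.0262 m and angle between the z axis of flange_a_mid and the z axis of stud_face, either way round below 0.04 rad and angle between the x axis of flange_a_mid and the x axis of stud_face, either way round below 0.12 rad and linear speed of flange_a below 0.01 m/s and (distance between chip_1 and stud_face above 0.055 m or z of chip_1 in the frame of stud_face below -0.008 m) and (distance between chip_2 and stud_face above 0.055 m or z of chip_2 in the frame of stud_face below -0.008 m) and (distance between chip_3 and stud_face above 0.055 m or z of chip_3 in the frame of stud_face below -0.008 m) and height (world z) of scraper_mid below 0.145 m and linear speed of scraper_block below 0.02 m/s); the robot touches nothing.
It fails at once if one of the other two flanges is moved more than 30 mm (distance of any of flange_b_mid, flange_c_mid from where it was at the start of the episode above 0.03 m).
It fails at once if the glue bottle, side cutters or mug are moved more than 30 mm or the bottle or mug tipped over (distance of any of glue_bottle, side_cutters, mug from where it was at the start of the episode above 0.03 m or angle between any of glue_bottle, mug's own z axis and vertical above 0.5 rad).
It also fails if it takes over 67 s, if anything falls off the work surface, if the arm or the gripper's body presses on something with over 40 N, if the wrist force passes 120 N, or if a joint passes its speed limit or range.

## Working session

There is one attempt and no reset: what is moved stays moved. The work goes in short steps, Python scripts to look and compute and a tool call to move; the robot and the scene stay as the last step left them, time stands still between calls to the robot, and variables do not carry over. Pictures are saved under pics/ and viewed, at most 10 in all, crops included, and the job is handed in when it is done.

Besides the shell and the picture viewer there is one more tool, called by a JSON object that holds its "api" and its "payload", one argument or row to a line. apply_moves: Moves the arm, as the interface text tells. Its arguments: {"type":"object","properties":{"commands":{"type":"array"},"newtons":{"type":"number"}},"required":["commands"]}

```bash
mkdir -p pics; ls; cat > h.py <<'E'
import numpy as np,cv2
from cell import observe,imaging,arm
def shot(n):
    p,d=imaging.get_image(n); c=imaging.camera_params(n); np.savez(f'/tmp/{n}.npz',p=p,d=d,K=c['camera_matrix'],o=c['origin'],R=c['rotation']); return p,d
def load(n):
    z=np.load(f'/tmp/{n}.npz'); K=z['K'];d=z['d']
    v,u=np.mgrid[:420,:560]
    X=np.stack([(u-K[0,2])/K[0,0]*d,-(v-K[1,2])/K[1,1]*d,-d],-1)
    return z['p'],d,X@z['R'].T+z['o'],z
def proj(z,P):
    q=(np.atleast_2d(P)-z['o'])@z['R']; K=z['K']
    return np.c_[K[0,0]*q[:,0]/-q[:,2]+K[0,2],K[1,1]*q[:,1]/q[:,2]+K[1,2]]
E
python3 - <<'E'
from h import *
for n in('scene','top'):
    p,d=shot(n); cv2.imwrite(f'pics/{n}0.png',p[:,:,::-1]); c=imaging.camera_params(n); print(n,c)
print(observe(),arm.grasp_offset)
E
```

```text
pics
scene {'camera_matrix': array([[410.14902024,   0.        , 280.16115184],
       [  0.        , 410.14902024, 210.24669779],
       [  0.        ,   0.        ,   1.        ]]), 'origin': array([-0.15027995,  0.29866228,  0.66582746]), 'rotation': array([ 0.65055474, -0.99020752, -1.83245107])}
top {'camera_matrix': array([[445.83838137,   0.        , 280.11613286],
       [  0.        , 445.83838137, 208.77087884],
       [  0.        ,   0.        ,   1.        ]]), 'origin': array([0.43509874, 0.01133627, 1.14409402]), 'rotation': array([ 0.04316067, -0.08462332, -1.56158022])}
{'clock': 0.1, 'joints': array([ 1.14138859,  0.43516987,  0.02495587,  1.57397078, -0.01166617,
        1.1340072 , -0.07511952]), 'dq': array([-0.00213206, -0.00304008,  0.00029856, -0.00215747,  0.00019036,
        0.00077261, -0.00027637]), 'joint_efforts': array([ 2.79071188e-03, -6.69133759e+01,  9.87776220e-01, -3.15147114e+01,
       -6.05626381e-02,  3.73826211e-02,  4.52691052e-05]), 'position': array([ 0.20047666, -0.59150318,  0.2260266 ]), 'ee_rot': array([-3.09840759e+00, -5.10686622e-01,  4.55508658e-04]), 'force': array([ 0.41263226, -0.21835322, -0.59901773]), 'ft_torque': array([ 0.03913783,  0.01912391, -0.03035008]), 'gripper_force': 0.0, 'width': 1.003007830818239} 0.0188
```

View pics/scene0.png

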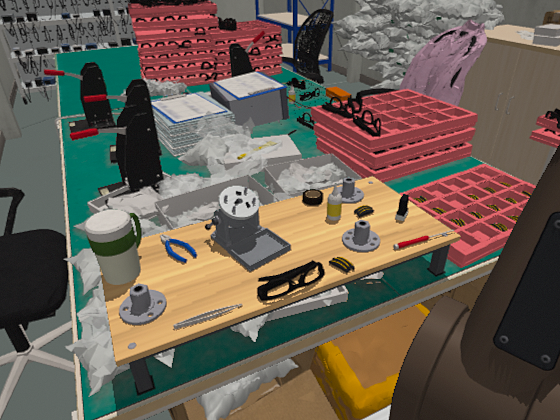

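View pics/top0.png

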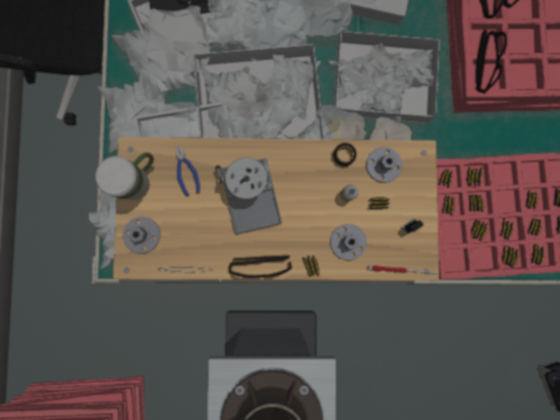

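The scene view shows flanges at (143,303), (361,235) and (348,190), the stud plate with chips at (240,203), and the scraper at (402,208). In the top view the flanges are at (142,236), (348,242) and (384,165), the plate is at (246,178), and the scraper is at (412,228). Next I'll rectify crops of the disc tops to tell the flanges apart.

```bash
sed -i "s/R=c\['rotation'\]/R=cv2.Rodrigues(np.array(c['rotation']))[0]/" h.py
cat >> h.py <<'E'
def rect(n,c,ax,ay,half,px=260):
    """orthographic picture of the plane through c spanned by ax (right), ay (up)"""
    p,d,X,z=load(n); g=np.linspace(-half,half,px); a,b=np.meshgrid(g,-g)
    P=np.array(c)+a[...,None]*ax+b[...,None]*ay
    q=proj(z,P.reshape(-1,3)).reshape(px,px,2).astype(np.float32)
    return cv2.remap(p,q[...,0],q[...,1],cv2.INTER_CUBIC)
E
python3 - <<'E'
from h import *
for n in('scene','top'): shot(n)
ex=np.array([1,0,0.]);ey=np.array([0,1,0.])
p,d,X,z=load('top')
print('deck z',np.median(X[235:255,200:220,2]),np.median(X[200:220,290:320,2]))
C={}
for k,(u,v) in dict(f1=(142,236),f2=(348,242),f3=(384,165)).items():
    W=X[v-30:v+30,u-30:u+30].reshape(-1,3); 
    m=(W[:,2]>.11+.003)&(W[:,2]<.122); h=W[W[:,2]>.145]
    (cx,cy),r=cv2.minEnclosingCircle(W[m][:,:2].astype(np.float32))
    print(k,'disc',cx,cy,r,np.median(W[m],0),'hubtop',h.mean(0) if len(h) else None,W[:,2].max(),len(h))
    C[k]=np.r_[h.mean(0)[:2] if len(h) else (cx,cy),.117]
W=X[140:215,215:280].reshape(-1,3); W=W[W[:,2]>.19]; print('plate',np.median(W,0),W.min(0),W.max(0))
W=X[212:245,398:430].reshape(-1,3); W=W[W[:,2]>.15];print('scr',np.median(W,0),W.min(0),W.max(0),len(W))
rows=[]
for n in('top','scene'):
    rows.append(np.hstack([rect(n,C[k],-ey,ex,.055) for k in C]))
cv2.imwrite('pics/fl.png',np.vstack(rows)[:,:,::-1]); print(C)
E
```

```text
deck z 0.11040265549934247 0.11019400087752396
f1 disc 0.4571382701396942 0.2987704575061798 0.08589915186166763 [0.45580099 0.29656279 0.11672641] hubtop [0.45626061 0.28307029 0.21340461] 1.1440940171058234 192
f2 disc 0.4432591497898102 -0.17136311531066895 0.0953168198466301 [ 0.44331117 -0.17052607  0.11687389] hubtop [ 0.4440809  -0.1568936   0.24319368] 1.1440940171058234 183
f3 disc 0.6213481426239014 -0.25905242562294006 0.08762390166521072 [ 0.62116118 -0.25544663  0.11681503] hubtop [ 0.60098806 -0.22677145  0.22218512] 1.1440940171058234 224
plate [0.57811689 0.05756263 0.21135074] [0.43509874 0.01133627 0.19030732] [0.61916315 0.10775145 1.14409402]
scr [ 0.48084487 -0.31519037  0.16591265] [ 0.43509874 -0.33133157  0.15150661] [0.49354871 0.01133627 1.14409402] 120
{'f1': array([0.45626061, 0.28307029, 0.117     ]), 'f2': array([ 0.4440809, -0.1568936,  0.117    ]), 'f3': array([ 0.60098806, -0.22677145,  0.117     ])}
```

View pics/fl.png

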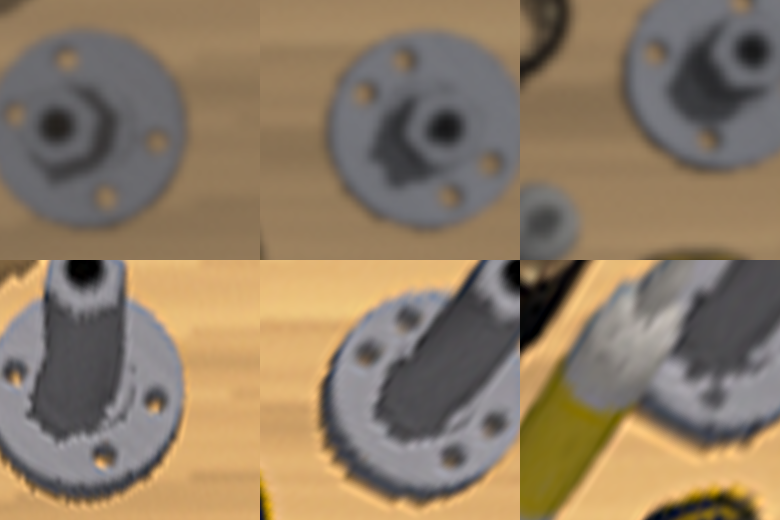

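Flange 1, at the left by the mug, has 32 x 52 mm hole spacing, so it is flange a: centre about (0.457, 0.301), its y axis at 47° from world x. Flange 2 (21 mm pair) is c, and flange 3 is b. Next I'll measure the plate and scraper.

```bash
python3 - <<'E'
from h import *
out=[]
C0=np.array([.572,.0585,.21])
for n in('top','scene'):
    p,d,X,z=load(n); W=X.reshape(-1,3); I=p.reshape(-1,3)
    m=(np.linalg.norm(W-C0,axis=1)<.06)&(W[:,2]>.185); Q=W[m]
    A=Q; 
    for t in (.006,.003,.002,.0015,.0015,.0015):
        c=np.median(A,0) if t==.006 else A.mean(0); u,s,vt=np.linalg.svd(A-c,full_matrices=False); nn=vt[2]*np.sign(vt[2,2])
        r=(Q-c)@nn; A=Q[abs(r)<t] if t<.006 else Q[r<np.percentile(r,70)]
    tilt=np.degrees(np.arccos(nn[2])); yaw=np.degrees(np.arctan2(-nn[1],-nn[0]))
    (cx,cy),rr=cv2.minEnclosingCircle(np.float32(A[:,:2]))
    print(n,'normal',nn,tilt,'upslope yaw',yaw,'mean',A.mean(0),'mid',(A.max(0)+A.min(0))/2,len(A))
    th=np.radians(24); y=np.radians(yaw); hx=np.array([np.cos(y),np.sin(y),0]); N=-hx*np.sin(th)+np.array([0,0,np.cos(th)])
    sx=hx*np.cos(th)+np.array([0,0,np.sin(th)]); sy=np.cross(N,sx)
    c=(A.max(0)+A.min(0))/2; c[2]=.21
    out+= [rect(n,c,-sy,sx,.055),rect(n,c+N*.015,-sy,sx,.055)]
# scraper
p,d,X,z=load('top'); cs=np.array([.481,-.316,.166]); hy=np.array([0,1,0.]);ex=np.array([1,0,0.])
out+=[rect('top',cs,-hy,ex,.04),rect('scene',cs,-hy,ex,.04)]
cv2.imwrite('pics/plate.png',np.vstack([np.hstack([out[0],out[1],out[4]]),np.hstack([out[2],out[3],out[5]])])[:,:,::-1])
for n in('top','scene'):
    p,d,X,z=load(n); W=X.reshape(-1,3); m=(np.linalg.norm(W[:,:2]-cs[:2],axis=1)<.035)&(abs(W[:,2]-.1655)<.004); Q=np.float32(W[m][:,:2])
    print(n,cv2.minAreaRect(Q),Q.mean(0),len(Q), W[m][:,2].mean())
E
```

```text
top normal [-0.37377486 -0.10065783  0.92204141] 22.773629703263765 upslope yaw 15.072224303032732 mean [0.57573416 0.05872926 0.20992198] mid [0.57678037 0.05808368 0.20988332] 780
scene normal [-0.41076081 -0.03374169  0.91111858] 24.339609110888063 upslope yaw 4.695982122061813 mean [0.57212927 0.05363141 0.20991571] mid [0.57386532 0.0604833  0.2100188 ] 474
top ((0.48175087571144104, -0.3180590271949768), (0.015972398221492767, 0.02992553822696209), 33.101226806640625) [ 0.48093936 -0.3166294 ] 92 0.16581480587135325
scene ((0.47781670093536377, -0.31711050868034363), (0.015839355066418648, 0.031856849789619446), 33.16197204589844) [ 0.47553474 -0.31482476] 59 0.16620616481634032
```

View pics/plate.png

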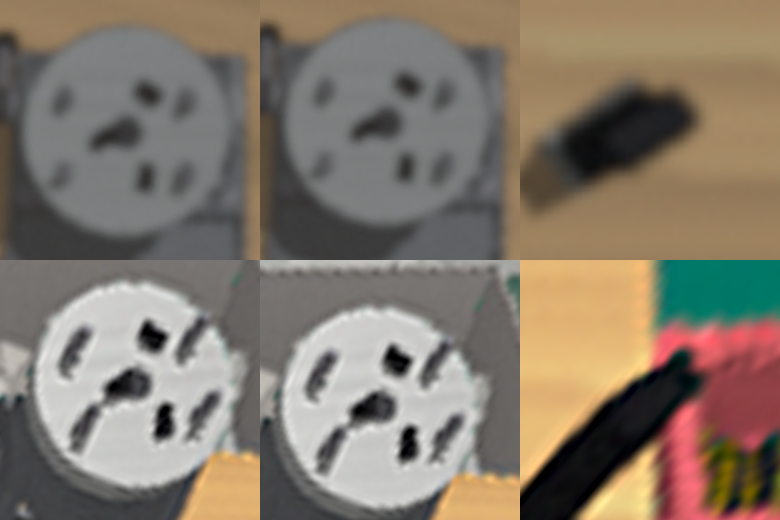

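```bash
cat > fit.py <<'E'
from h import *
from scipy.optimize import differential_evolution as DE
D=[]
for n in('top','scene'):
    p,d,X,z=load(n); g=cv2.GaussianBlur(cv2.cvtColor(p,cv2.COLOR_RGB2GRAY).astype(np.float32),(0,0),.8)
    G=np.hypot(cv2.Sobel(g,5,1,0),cv2.Sobel(g,5,0,1)); D.append((z,g/g.std(),G/G.std()))
def frame(q):
    y=np.radians(q[2]);th=np.radians(24); h=np.array([np.cos(y),np.sin(y),0]);k=np.array([0,0,1.])
    N=-h*np.sin(th)+k*np.cos(th); sx=h*np.cos(th)+k*np.sin(th); return np.array([q[0],q[1],.21]),sx,np.cross(N,sx),N
a=np.linspace(0,2*np.pi,90); 
def samp(im,z,P):
    q=proj(z,P).astype(np.float32); return cv2.remap(im,q[:,:1].copy(),q[:,1:].copy(),cv2.INTER_LINEAR).ravel()
def cost(q,parts=False):
    c,sx,sy,N=frame(q); s=[]
    for z,g,G in D:
        ring=c+.044*(np.cos(a)[:,None]*sx+np.sin(a)[:,None]*sy)
        st=np.array([c+i*.016*sx+j*.026*sy+t*N for i in(-1,1) for j in(-1,1) for t in np.linspace(.001,.013,5)])
        s+=[samp(G,z,ring).mean()*.5,-samp(g,z,st).mean()*2]
    return s if parts else -sum(s)
if __name__=='__main__':
    B=[(.565,.585),(.048,.07),(0,25)]
    r=DE(cost,B,seed=1,tol=1e-8); print('both',r.x,r.fun)
    D0=D[:]
    for i in(0,1):
        D[:]=[D0[i]]; r=DE(cost,B,seed=1,tol=1e-8); print(i,r.x,r.fun)
E
python3 fit.py
```

```text
both [ 0.5745972   0.05963697 14.21710959] 7.470495223999023
0 [ 0.5741085   0.05988083 14.01048462] 5.039096832275391
1 [ 0.57608885  0.05871963 13.72490299] 2.3038105964660645
```

Plate centre is (0.575, 0.0595) with the up-slope direction at 14°. The scraper is at (0.480, -0.3175) with its x axis at about 32°. I'll approach the scraper to grip its 16 mm sides, closing along its x.

{"api": "apply_moves", "payload": {
  "commands": [
    [100,0.466,0.457,0,0.36],
    [100,0.466,0.457,0,0.36],
    [100,0.466,0.457,0,0.36],
    [100,0.466,0.457,0,0.36],
    [100,0.466,0.457,0,0.36],
    [100,0.466,0.457,0,0.36],
    [100,0.466,0.457,0,0.36],
    [100,0.466,0.457,0,0.36],
    [100,0.466,0.457,0,0.36],
    [100,0.466,0.457,0,0.36],
    [100,0,0,0,0],
    [100,0,0,0,0]
  ]
}}

```text
clock: 1.7
position: [0.4797, -0.3182, 0.2265]
ee_rot: [-1.528, -2.744, 0.001]
force: [-0.8, 0.3, 0.7]
width: 1.001
gripper_force: 0.0
```

{"api": "apply_moves", "payload": {
  "commands": [
    [100,0,0,-0.6,0],
    [100,0,0,-0.6,0],
    [100,0,0,-0.35,0],
    [100,0,0,0,0],
    [0,0,0,0,0],
    [0,0,0,0,0],
    [0,0,0,0,0],
    [0,0,0,0,0],
    [0,0,0,0,0],
    [0,0,0,0,0]
  ],
  "newtons": 30
}}

```text
clock: 2.95
position: [0.4802, -0.3177, 0.1337]
ee_rot: [1.527, 2.746, 0.0]
force: [-0.2, -0.4, 0.3]
width: 0.391
gripper_force: 0.0
```

{"api": "apply_moves", "payload": {
  "commands": [
    [0,0,0,0,0],
    [0,0,0,0,0],
    [0,0,0,0,0],
    [0,0,0,0,0],
    [0,0,0,0,0]
  ]
}}

```text
clock: 3.58
position: [0.4801, -0.3177, 0.1337]
ee_rot: [-1.527, -2.746, -0.0]
force: [-0.3, -0.4, -0.9]
width: 0.17
gripper_force: 30.0
```

{"api": "apply_moves", "payload": {
  "commands": [
    [0,0,0,0.57,0],
    [0,0,0,0.57,0],
    [0,0,0,0.57,0],
    [0,0.0925,0.62,0.57,-0.062],
    [0,0.0925,0.61,0,-0.062],
    [0,0.0925,0.61,0,-0.062],
    [0,0.0925,0.61,0,-0.062],
    [0,0.0925,0.61,0,-0.062],
    [0,0.0925,0.61,0,-0.062],
    [0,0.0925,0.61,0,-0.062],
    [0,0.0925,0.61,0,-0.062],
    [0,0.0925,0.61,0,-0.062]
  ]
}}

```text
clock: 5.08
position: [0.5301, 0.0134, 0.2705]
ee_rot: [1.895, 2.506, -0.0]
force: [1.0, -0.4, -1.2]
width: 0.169
gripper_force: 30.0
```

{"api": "apply_moves", "payload": {
  "commands": [
    [0,0.0925,0.61,0,-0.062],
    [0,0,0,0,0],
    [0,0,0,0,0]
  ]
}}

```text
clock: 5.45
position: [0.5356, 0.0483, 0.2704]
ee_rot: [1.932, 2.477, -0.001]
force: [-0.6, -0.4, -0.9]
width: 0.17
gripper_force: 30.0
```

{"api": "apply_moves", "payload": {
  "commands": [
    [0,0,0,-0.4,0],
    [0,0,0,-0.38,0],
    [0,0,0,0,0],
    [0,0,0,-0.03,0],
    [0,0,0,0,0]
  ]
}}

```text
clock: 6.08
position: [0.5362, 0.0486, 0.2228]
ee_rot: [1.932, 2.476, 0.001]
force: [0.4, -0.8, -0.4]
width: 0.172
gripper_force: 30.0
```

{"api": "apply_moves", "payload": {
  "commands": [
    [0,0,0,-0.02,0],
    [0,0,0,-0.02,0],
    [0,0,0,0,0]
  ]
}}

```text
clock: 6.45
position: [0.5362, 0.0489, 0.2209]
ee_rot: [1.931, 2.476, 0.001]
force: [-2.6, -0.4, 9.2]
width: 0.169
gripper_force: 30.0
```

```bash
python3 - <<'E'
from h import *
p,_=shot('scene'); cv2.imwrite('pics/s1.png',cv2.resize(p[150:280,180:310],None,fx=4.5,fy=4.5,interpolation=2)[:,:,::-1])
E
```

```text
(no output)
```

View pics/s1.png

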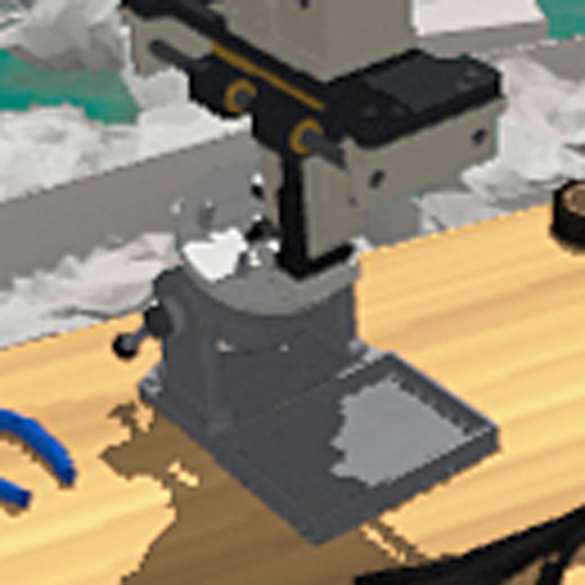

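The block's front edge is on the face below the chips (9 N contact at the predicted height). Wiping uphill now.

{"api": "apply_moves", "payload": {
  "commands": [
    [0,0,0,0.01,0],
    [0,0.13,0.032,0.0595,0],
    [0,0.13,0.032,0.0595,0],
    [0,0.13,0.032,0.0595,0],
    [0,0.13,0.032,0.0595,0],
    [0,0.13,0.032,0.0595,0],
    [0,0,0,0,0]
  ]
}}

```text
clock: 7.38
position: [0.5736, 0.0582, 0.238]
ee_rot: [-1.931, -2.476, 0.005]
force: [-7.6, -3.0, 7.0]
width: 0.17
gripper_force: 30.0
```

{"api": "apply_moves", "payload": {
  "commands": [
    [0,0.13,0.032,0.0595,0],
    [0,0.13,0.032,0.0595,0],
    [0,0.13,0.032,0.0595,0],
    [0,0.13,0.032,0.0595,0],
    [0,0.13,0.032,0.0595,0],
    [0,0,0,0,0],
    [0,0,0,0,0]
  ]
}}

```text
clock: 8.25
position: [0.6137, 0.0681, 0.2556]
ee_rot: [-1.932, -2.477, 0.0]
force: [1.1, -0.4, -0.9]
width: 0.173
gripper_force: 30.0
```

```bash
python3 - <<'E'
from h import *
p,_=shot('scene'); q,_=shot('top')
f=lambda a:cv2.resize(a,(400,400),interpolation=2)
cv2.imwrite('pics/s2.png',np.hstack([f(p[150:280,180:310]),f(q[120:220,200:300])])[:,:,::-1])
E
```

```text
(no output)
```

View pics/s2.png

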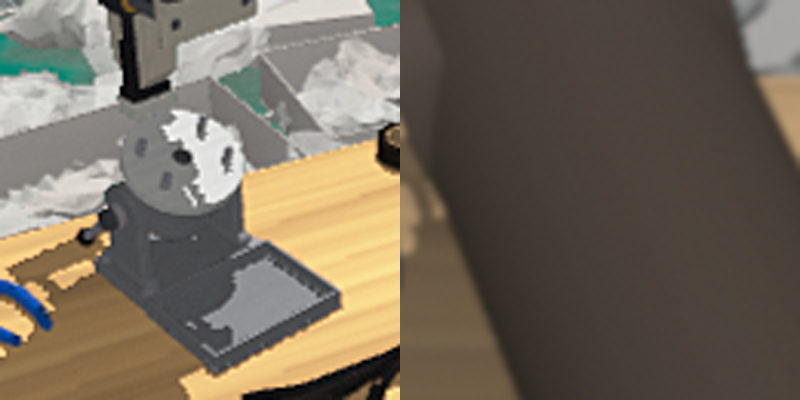

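The plate shows the four studs and a dark round spot at its exact centre (183,157 in the left crop). I'll check with depth whether that is a bore or a chip.

```bash
python3 - <<'E'
from fit import *
p,d,X,z=load('scene'); c,sx,sy,N=frame([.575,.0594,14])
V=X-c; a,b,r=V@sx,V@sy,V@N
m=(np.hypot(a,b)<.05)&(d>0)&(r>.003)&(r<.03)
g=p.mean(2)
for A,B,R,G in sorted(zip(a[m]*1e3,b[m]*1e3,r[m]*1e3,g[m])): print(f'{A:.0f} {B:.0f} h{R:.1f} g{G:.0f}',end=' | ')
m=(np.hypot(a,b)<.009)&(d>0)
print('\ncentre',[f'{A:.0f} {B:.0f} h{R:.1f} g{G:.0f}' for A,B,R,G in zip(a[m]*1e3,b[m]*1e3,r[m]*1e3,g[m])])
E
```

```text
-44 -4 h3.6 g206 | -44 -9 h3.9 g130 | -43 -7 h4.1 g211 | -42 -13 h3.5 g160 | -41 -3 h4.8 g231 | -40 -14 h4.4 g225 | -40 -19 h4.1 g106 | -38 -18 h3.2 g215 | -38 14 h4.3 g116 | -38 21 h4.2 g120 | -37 -24 h4.9 g173 | -36 22 h3.2 g126 | -35 -23 h3.2 g219 | -35 -7 h5.0 g227 | -34 -21 h3.9 g231 | -34 3 h3.2 g231 | -34 15 h3.6 g219 | -33 -19 h3.9 g227 | -33 18 h4.2 g166 | -32 -6 h3.1 g227 | -32 12 h3.1 g118 | -32 -28 h3.9 g223 | -31 -2 h4.4 g223 | -31 26 h3.1 g127 | -31 21 h3.1 g123 | -30 13 h4.4 g112 | -30 23 h3.2 g125 | -30 18 h3.6 g165 | -29 15 h3.8 g227 | -28 32 h3.5 g125 | -28 35 h5.1 g126 | -27 -31 h3.8 g208 | -27 -7 h3.3 g224 | -27 11 h3.3 g116 | -27 -18 h3.7 g178 | -27 -13 h3.1 g225 | -26 -29 h3.6 g228 | -26 -11 h3.5 g224 | -26 7 h3.4 g108 | -26 25 h3.6 g127 | -26 -16 h3.2 g207 | -25 23 h4.7 g126 | -25 -9 h3.6 g225 | -25 -1 h4.7 g226 | -25 -28 h3.0 g230 | -24 17 h3.2 g171 | -24 24 h4.4 g127 | -24 34 h3.2 g128 | -23 -29 h3.6 g231 | -23 36 h3.1 g129 | -23 31 h3.4 g125 | -23 3 h4.2 g240 | -23 -35 h3.6 g221 | -22 26 h3.2 g128 | -22 20 h3.3 g125 | -22 33 h3.3 g130 | -21 -33 h3.2 g228 | -
[... 8072 characters left out ...]
h3.6 g42', '1 -4 h1.0 g35', '-2 -3 h4.6 g37', '-1 -7 h1.9 g146', '4 8 h0.8 g122', '2 6 h1.8 g84', '2 4 h1.3 g40', '2 1 h-0.9 g43', '-1 0 h1.8 g44', '-2 -1 h2.3 g40', '-3 -3 h2.7 g23', '-4 -5 h2.0 g126', '-5 -7 h3.2 g228', '1 7 h0.7 g120', '-1 6 h1.4 g77', '-2 3 h1.0 g59', '-4 3 h2.9 g44', '-3 -1 h0.5 g46', '-6 -1 h3.6 g49', '-5 -5 h0.8 g143', '-4 8 h2.6 g129', '-4 5 h0.7 g107', '-5 4 h2.1 g84', '-6 2 h1.9 g90', '-7 -1 h1.6 g108', '8 2 h-101.1 g145', '4 6 h-98.2 g149', '2 5 h-94.8 g141', '3 1 h-99.8 g114', '2 8 h-97.2 g64', '0 6 h-97.0 g67', '-1 4 h-95.8 g69', '-3 2 h-95.6 g73', '-4 0 h-95.6 g70', '-6 -1 h-93.8 g64', '-6 -3 h-94.4 g58', '-3 8 h-95.9 g74', '-5 7 h-94.1 g73', '-7 3 h-93.8 g74']
```

The central spot is flush (residuals match the surrounding face), so it is just a dark inlay or bore and the plate is clear. I'll take the block back.

{"api": "apply_moves", "payload": {
  "commands": [
    [0,0,0,0.3,0],
    [0,-0.223,-0.643,0,0.062],
    [0,-0.223,-0.643,0,0.062],
    [0,-0.223,-0.643,0,0.062],
    [0,-0.223,-0.643,0,0.062],
    [0,-0.223,-0.643,0,0.062],
    [0,-0.223,-0.643,0,0.062],
    [0,-0.223,-0.643,0,0.062],
    [0,-0.223,-0.643,0,0.062],
    [0,-0.223,-0.643,0,0.062],
    [0,-0.223,-0.643,0,0.062],
    [0,0,0,0,0]
  ]
}}

```text
clock: 9.85
position: [0.4783, -0.3219, 0.2748]
ee_rot: [1.534, 2.74, -0.003]
force: [0.4, 0.8, -0.1]
width: 0.175
gripper_force: 30.0
```

{"api": "apply_moves", "payload": {
  "commands": [
    [0,0,0,-0.6,0],
    [0,0,0,-0.6,0],
    [0,0,0,-0.6,0],
    [0,0,0,-0.4,0],
    [0,0,0,0,0]
  ]
}}

```text
clock: 10.48
position: [0.4796, -0.3165, 0.1412]
ee_rot: [-1.524, -2.744, -0.001]
force: [-0.3, 0.2, -0.2]
width: 0.175
gripper_force: 30.0
```

{"api": "apply_moves", "payload": {
  "commands": [
    [0,0,0,-0.06,0],
    [0,0,0,-0.05,0],
    [0,0,0,-0.02,0],
    [0,0,0,0,0]
  ]
}}

```text
clock: 10.98
position: [0.48, -0.3178, 0.1343]
ee_rot: [1.527, 2.745, -0.0]
force: [-0.0, 0.1, -0.7]
width: 0.173
gripper_force: 30.0
```

{"api": "apply_moves", "payload": {
  "commands": [
    [0,0,0,-0.015,0],
    [30,0,0,0,0],
    [60,0,0,0,0],
    [100,0,0,0,0],
    [100,0,0,0,0],
    [100,0,0,0,0],
    [100,0,0,0,0],
    [100,0,0,0,0],
    [100,0,0,0,0],
    [100,0,0,0,0],
    [100,0,0,0,0]
  ]
}}

```text
clock: 12.35
position: [0.4799, -0.3178, 0.1332]
ee_rot: [1.527, 2.746, -0.0]
force: [0.0, -0.3, 0.1]
width: 1.001
gripper_force: 0.0
```

{"api": "apply_moves", "payload": {
  "commands": [
    [100,0,0,0.6,0],
    [100,0,0,0.6,0],
    [100,0,0,0.6,0],
    [100,-0.0255,0.688,0.48,-0.174],
    [100,-0.0255,0.688,0,-0.174],
    [100,-0.0255,0.688,0,-0.174],
    [100,-0.0255,0.688,0,-0.174],
    [100,-0.0255,0.688,0,-0.174],
    [100,-0.0255,0.688,0,-0.174],
    [100,-0.0255,0.688,0,-0.174],
    [100,-0.0255,0.688,0,-0.174],
    [100,-0.0255,0.688,0,-0.174]
  ]
}}

```text
clock: 13.85
position: [0.4659, 0.0551, 0.2701]
ee_rot: [2.461, 1.952, 0.0]
force: [0.3, -0.8, 1.2]
width: 0.999
gripper_force: 0.0
```

{"api": "apply_moves", "payload": {
  "commands": [
    [100,-0.0255,0.688,0,-0.174],
    [100,-0.0255,0.688,0,-0.174],
    [100,-0.0255,0.688,0,-0.174],
    [100,-0.0255,0.688,0,-0.174],
    [100,-0.0255,0.688,0,-0.174],
    [100,-0.0255,0.688,0,-0.174],
    [100,0,0,0,0],
    [100,0,0,0,0]
  ]
}}

```text
clock: 14.85
position: [0.457, 0.3008, 0.2697]
ee_rot: [2.879, 1.256, -0.001]
force: [0.3, -0.5, 0.8]
width: 0.997
gripper_force: 0.0
```

{"api": "apply_moves", "payload": {
  "commands": [
    [100,0,0,-0.6,0],
    [100,0,0,-0.6,0],
    [100,0,0,-0.6,0],
    [100,0,0,-0.55,0],
    [0,0,0,0,0],
    [0,0,0,0,0],
    [0,0,0,0,0],
    [0,0,0,0,0],
    [0,0,0,0,0],
    [0,0,0,0,0],
    [0,0,0,0,0],
    [0,0,0,0,0]
  ],
  "newtons": 25
}}

```text
clock: 16.35
position: [0.4568, 0.3017, 0.129]
ee_rot: [-2.88, -1.255, -0.0]
force: [-1.1, 0.4, 1.5]
width: 0.326
gripper_force: 25.0
```

{"api": "apply_moves", "payload": {
  "commands": [
    [0,0,0,0,0],
    [0,0,0,0,0],
    [0,0,0,0,0]
  ]
}}

```text
clock: 16.73
position: [0.4568, 0.3017, 0.129]
ee_rot: [-2.88, -1.255, -0.0]
force: [-3.1, 1.5, 2.3]
width: 0.324
gripper_force: 25.0
```

{"api": "apply_moves", "payload": {
  "commands": [
    [0,0,0,0.3,0],
    [0,0,0,0.6,0],
    [0,0,0,0.6,0],
    [0,0,0,0.6,0],
    [0,0,0,0.3,0],
    [0,0,0,0,0]
  ]
}}

```text
clock: 17.48
position: [0.4576, 0.3017, 0.2749]
ee_rot: [-2.88, -1.254, -0.005]
force: [-0.0, -0.3, -2.4]
width: 0.323
gripper_force: 25.0
```

```bash
python3 -c "
from h import *
p,_=shot('scene');q,_=shot('top')
f=lambda a:cv2.resize(a,(400,400),interpolation=2)
cv2.imwrite('pics/s3.png',np.hstack([f(p[130:300,90:260]),f(q[110:240,110:280])])[:,:,::-1])"
python3 fit.py
```

```text
both [ 0.57462773  0.05962646 14.21556459] 6.751689910888672
0 [ 0.57411928  0.05987424 14.13200538] 4.49066686630249
1 [ 0.57608937  0.05871956 13.72623709] 2.135186195373535
```

View pics/s3.png

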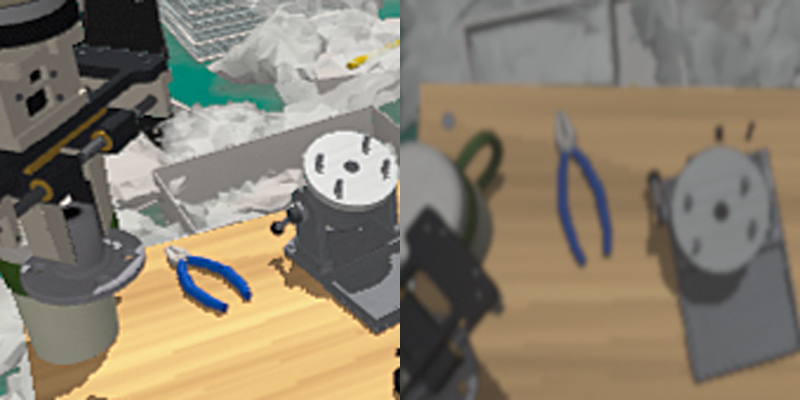

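The plate is clear, with two chips visible behind the head on the deck, and the flange hangs level in the gripper. Carrying it over the studs.

{"api": "apply_moves", "payload": {
  "commands": [
    [0,0.236,-0.507,0,0.249],
    [0,0.236,-0.507,0,0.249],
    [0,0.236,-0.507,0,0.249],
    [0,0.236,-0.507,0,0.249],
    [0,0.236,-0.507,0,0.249],
    [0,0.236,-0.507,0,0.249],
    [0,0.236,-0.507,0,0.249],
    [0,0.236,-0.507,0,0.249],
    [0,0,0,0,0],
    [0,0,0,0,0],
    [0,0,0,0,0]
  ]
}}

```text
clock: 18.95
position: [0.5696, 0.0592, 0.2727]
ee_rot: [-1.929, -2.479, 0.0]
force: [-0.2, 0.1, -2.3]
width: 0.326
gripper_force: 25.0
```

```bash
python3 - <<'E'
from fit import *
o=observe(); t=np.array(o['position']); print(t,o['ee_rot'])
p,_=shot('scene');q,_=shot('top')
c,sx,sy,N=frame([.5748,.0594,14.1]); h=sx-sx[2]*np.array([0,0,1]);h/=np.linalg.norm(h)
f=lambda a:cv2.resize(a,(400,400),interpolation=2)
out=[]
fc=np.array([t[0],t[1],t[2]-.019])
for n in('scene','top'):
    P,d,X,z=load(n); P=P.copy()
    for i in(-1,1):
        for j in(-1,1):
            for pt,col in((c+i*.016*sx+j*.026*sy+.015*N,(0,255,0)),(fc+i*.016*h+j*.026*sy+np.array([0,0,.007]),(255,0,0))):
                u=proj(z,pt)[0]; 
                cv2.circle(P,(int(round(u[0])),int(round(u[1]))),1,col,-1)
    u=proj(z,c)[0].astype(int); out.append(f(P[u[1]-55:u[1]+25,u[0]-40:u[0]+40]))
cv2.imwrite('pics/s4.png',np.hstack(out)[:,:,::-1])
E
```

```text
[0.56963081 0.05924923 0.27267598] [-1.92909802e+00 -2.47871847e+00  2.59677007e-04]
```

View pics/s4.png

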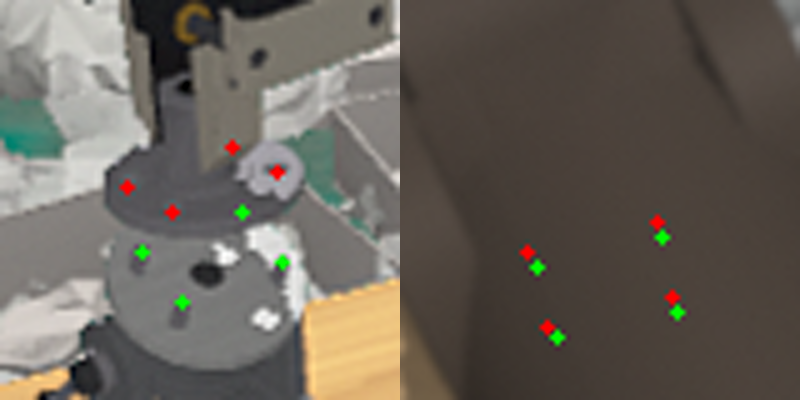

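{"api": "apply_moves", "payload": {
  "commands": [
    [0,0.015,-0.015,-0.18,0],
    [0,0,0,-0.18,0],
    [0,0,0,0,0],
    [0,0,0,0,0]
  ]
}}

```text
clock: 19.55
position: [0.5711, 0.0573, 0.2513]
ee_rot: [-1.931, -2.478, -0.0]
force: [0.2, 0.8, -1.4]
width: 0.33
gripper_force: 25.0
```

{"api": "apply_moves", "payload": {
  "commands": [
    [0,0,0,-0.03,0],
    [0,0,0,-0.025,0],
    [0,0,0,0,0]
  ]
}}

```text
clock: 19.92
position: [0.5715, 0.0573, 0.2486]
ee_rot: [1.931, 2.477, 0.001]
force: [-0.2, -0.0, 3.3]
width: 0.329
gripper_force: 25.0
```

{"api": "apply_moves", "payload": {
  "commands": [
    [0,0,0,0.03,0],
    [0,-0.025,0.015,0,0],
    [0,0,0,-0.025,0],
    [0,0,0,-0.02,0],
    [0,0,0,0,0]
  ]
}}

```text
clock: 20.55
position: [0.5695, 0.058, 0.2469]
ee_rot: [-1.931, -2.478, 0.0]
force: [0.5, 0.1, -2.9]
width: 0.324
gripper_force: 25.0
```

The stud tips have entered the upper holes: no contact at 0.2469, where it touched at 0.2486 before. Lowering a little more.

{"api": "apply_moves", "payload": {
  "commands": [
    [0,0.008,0.002,-0.02,0],
    [0,0,0,0,0],
    [0,0,0,0,0]
  ]
}}

```text
clock: 20.92
position: [0.5699, 0.0582, 0.2458]
ee_rot: [-1.931, -2.478, 0.001]
force: [-1.3, -0.1, -1.6]
width: 0.328
gripper_force: 25.0
```

{"api": "apply_moves", "payload": {
  "commands": [
    [35,0,0,0,0],
    [38,0,0,0,0],
    [41,0,0,0,0],
    [44,0,0,0,0],
    [48,0,0,0,0],
    [52,0,0,0,0],
    [56,0,0,0,0],
    [60,0,0,0,0],
    [66,0,0,0,0],
    [72,0,0,0,0],
    [80,0,0,0,0],
    [80,0,0,0,0]
  ],
  "newtons": 5
}}

```text
clock: 22.42
position: [0.5703, 0.0583, 0.2461]
ee_rot: [1.931, 2.478, 0.001]
force: [-0.8, 0.2, 0.5]
width: 0.797
gripper_force: 0.0
```

```bash
python3 -c "
from h import *
p,_=shot('scene')
cv2.imwrite('pics/s5.png',cv2.resize(p[140:270,180:310],None,fx=4.5,fy=4.5,interpolation=2)[:,:,::-1])"
```

```text
(no output)
```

View pics/s5.png

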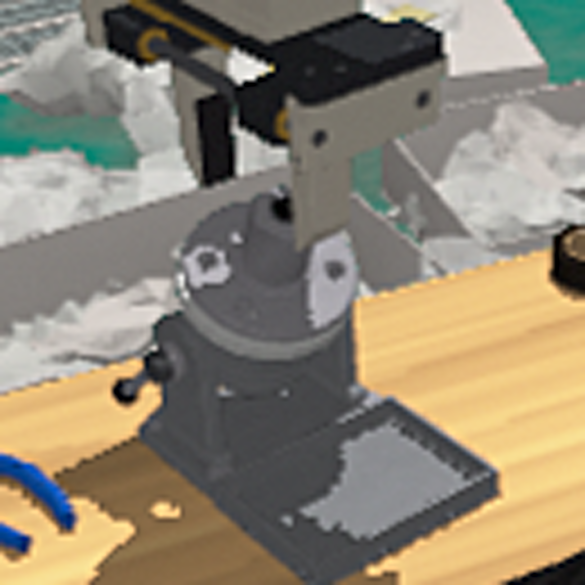

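The flange has tipped onto all four studs and looks flush. I'll rise, shut the fingers and press on the hub to make sure it is home.

{"api": "apply_moves", "payload": {
  "commands": [
    [80,0,0,0.3,0],
    [80,0,0,0.3,0],
    [60,0,0,0.3,0],
    [0,-0.16,-0.04,0,0],
    [0,0,0,0,0],
    [0,0,0,0,0],
    [0,0,0,0,0],
    [0,0,0,0,0],
    [0,0,0,0,0],
    [0,0,0,0,0],
    [0,0,0,0,0]
  ]
}}

```text
clock: 23.85
position: [0.5605, 0.0558, 0.2999]
ee_rot: [1.931, 2.478, 0.0]
force: [-1.0, 1.3, -0.9]
width: 0.007
gripper_force: 0.0
```

{"api": "apply_moves", "payload": {
  "commands": [
    [0,0,0,-0.3,0],
    [0,0,0,-0.25,0],
    [0,0,0,0,0]
  ]
}}

```text
clock: 24.22
position: [0.5598, 0.0555, 0.2657]
ee_rot: [-1.93, -2.477, 0.003]
force: [0.7, -0.8, -0.3]
width: 0.002
gripper_force: 0.0
```

{"api": "apply_moves", "payload": {
  "commands": [
    [0,0,0,-0.06,0],
    [0,0,0,-0.03,0],
    [0,0,0,0,0]
  ]
}}

```text
clock: 24.6
position: [0.5606, 0.0558, 0.2617]
ee_rot: [1.931, 2.478, 0.0]
force: [0.0, 0.5, 0.5]
width: 0.004
gripper_force: 0.0
```

{"api": "apply_moves", "payload": {
  "commands": [
    [0,0,0,-0.02,0],
    [0,0,0,-0.02,0],
    [0,0,0,0,0]
  ]
}}

```text
clock: 24.98
position: [0.5605, 0.0558, 0.2591]
ee_rot: [-1.931, -2.478, 0.0]
force: [0.3, -0.4, -0.7]
width: 0.007
gripper_force: 0.0
```

{"api": "apply_moves", "payload": {
  "commands": [
    [0,0,0,-0.02,0],
    [0,0,0,-0.02,0],
    [0,0,0,0,0]
  ]
}}

```text
clock: 25.35
position: [0.5606, 0.0559, 0.2573]
ee_rot: [1.931, 2.478, 0.001]
force: [-1.3, -0.4, 4.1]
width: 0.003
gripper_force: 2.4
```

{"api": "apply_moves", "payload": {
  "commands": [
    [0,0,0,-0.02,0],
    [0,0,0,-0.01,0],
    [0,0,0,0,0]
  ]
}}

```text
clock: 25.72
position: [0.5608, 0.0559, 0.2569]
ee_rot: [1.93, 2.476, 0.001]
force: [-6.7, -2.2, 18.0]
width: 0.003
gripper_force: 9.4
```

{"api": "apply_moves", "payload": {
  "commands": [
    [0,0,0,-0.02,0],
    [0,0,0,0,0],
    [0,0,0,0.3,0],
    [0,-0.3,0,0.6,0],
    [0,-0.6,0,0.3,0],
    [0,-0.8,0,0.3,0],
    [0,-0.8,-0.4,0,0],
    [0,0,-0.8,0,0],
    [0,0,-0.8,0,0],
    [0,0,-0.8,0,0],
    [0,0,0,0,0],
    [0,0,0,0,0]
  ]
}}

```text
clock: 27.22
position: [0.4106, -0.1114, 0.3439]
ee_rot: [-1.93, -2.478, -0.001]
force: [0.6, 1.2, -0.2]
width: 0.004
gripper_force: 0.0
```

```bash
python3 - <<'E'
from fit import *
o=observe(); print(o['position'],o['force'],o['clock'])
p0=[load(n) for n in('scene','top')]
c,sx,sy,N=frame([.5748,.0594,14.1])
def plane(X,lo,hi,rin):
    V=(X-c).reshape(-1,3); a,b,r=V@sx,V@sy,V@N; R=np.hypot(a,b); m=(R<.039)&(R>rin)&(r>lo)&(r<hi)
    for i,j in((1,1),(1,-1),(-1,1),(-1,-1)): m&=np.hypot(a-i*.016,b-j*.026)>.008
    A=np.c_[a[m],b[m],np.ones(m.sum())]; k,*_=np.linalg.lstsq(A,r[m],rcond=None); return k,m.sum()
for n,q in zip(('scene','top'),p0): print(n,'before',plane(q[2],-.006,.007,.02))
for n in('scene','top'): shot(n); print(n,'after',plane(load(n)[2],.001,.014,.02))
f=lambda a:cv2.resize(a,(400,400),interpolation=2)
a,b=load('scene')[0],load('top')[0]
cv2.imwrite('pics/s6.png',np.hstack([f(a[140:270,180:310]),f(b[130:230,200:300])])[:,:,::-1])
p,d,X,z=load('top'); W=X.reshape(-1,3); m=(np.linalg.norm(W[:,:2]-[.48,-.317],axis=1)<.035)&(W[:,2]<.2)&(W[:,2]>.12); print('scraper top',W[m].max(0))
E
```

```text
[ 0.41063384 -0.11144235  0.34392387] [ 0.59169335  1.24023258 -0.19020637] 27.225
scene before (array([ 0.04961157, -0.08317272,  0.0065942 ]), np.int64(7))
top before (array([0., 0., 0.]), np.int64(0))
scene after (array([ 0.00356627, -0.004432  ,  0.00918468]), np.int64(368))
top after (array([-0.00487295, -0.00318064,  0.00702059]), np.int64(563))
scraper top [ 0.49781036 -0.31017225  0.16950434]
```

View pics/s6.png

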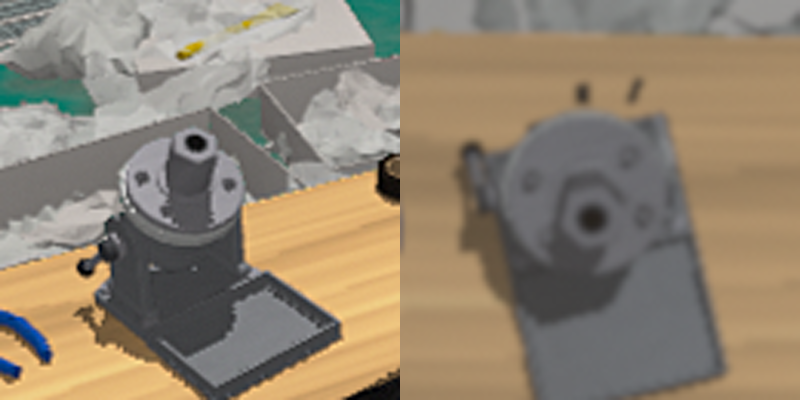

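The flange's disc top is 7.0 mm above the face with a tilt under 0.005 rad, so it is fully home. The scraper stands on the deck and nothing touches the robot.

```bash
python3 -c "
from cell import arm
print(arm.sign_off())"
```

```text
the job is handed in; nothing more can be done
None
```

The job is handed in at about 27 s of the 67 s allowed; no verdict came back. The plate is clear of chips, though I saw only two of the three afterwards, behind the head on the deck. The scraper block is back on the deck, and flange a is pressed home on the studs, flat on the face and released.

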